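Seat the tube plate on the shaker's locating pins and swing the retainer over it

TASK

The blue tube plate was laid on the shaker carelessly and is riding on top of the two locating pins. Nudge it about with the fingers, without picking it up, until both of its brass-ringed holes drop over the pins and it lies flat on the platform; then push the red peg of the retainer round so that its arm swings fully in over the plate. Leave the cup, the bottle and the timer standing by the shaker alone.

Things in the scene. Friction and masses are not known exactly. Their poses are not given: they have to be found in the camera images.
- shaker: White bench shaker, fixed, 182 (x) x 212 (y) x 60 mm; the front panel with two grey knobs faces its own -x. Origin: centre of its underside, on the worktop (z = 0); y points to the left seen from the front. A seated plate has its origin 60 mm straight above this origin, and the same yaw.
- tube_plate: Loose blue plate, 110 (x) x 130 (y) x 8 mm, about 0.35 kg, axes as the shaker's when seated. Origin: centre of its underside. At the start it lies 11 to 17 mm too far toward the shaker's front, up to 15 mm to either side and 0.08 rad askew: near edge on the platform, far part up on the pin tips, tilted about 0.08 rad (x axis upward). Slides under 1 to 3 N.
- hole_left (a point): Centre of the plate's left through hole (12 mm in diameter, brass ring on top), at the underside of the plate; x = 30 mm, y = +42 mm from the plate's origin.
- hole_right (a point): Centre of the plate's right through hole, the same, at x = 30 mm, y = -42 mm from the plate's origin.
- pin_left (a point): Foot of the left steel locating pin, on the platform, at x = 30 mm, y = +42 mm in the shaker's frame. The pin is 10 mm in diameter and 8 mm high: straight for 4 mm, then tapering to 3 mm at the tip, so a hole within about 3 mm of it is caught and centres itself as the plate sinks.
- pin_right (a point): Foot of the right locating pin, the same size, at x = 30 mm, y = -42 mm in the shaker's frame.
- retainer (a joint): Steel arm, 12 x 46 mm, turning on a post at the platform's left (+y), toward the back. 0: it points along the shaker's +x, clear of the plate; grows clockwise from above to its stop at 1.57 rad: along -y, over the plate's left edge. Starts at 0 to 0.25, stays where left (1.5 N at the peg). Underside 10.5 mm above the platform: 2.5 mm clear of a seated plate, but in the way of a raised one.
- retainer_peg (a point): Middle of the upright red peg on the retainer's arm: 13 mm in diameter, 24 mm high, from 75.5 to 99.5 mm above the worktop (this point is 87.5 mm above it), 35 mm from the pivot axis.
- retainer_pivot (a point): Point on the retainer's pivot axis at the underside of its arm, at x = 46 mm, y = +96 mm in the shaker's frame, 70.5 mm above the worktop. The post's head reaches 80 mm above the worktop.
- specimen_cup: Bystander: clear specimen cup with a dark red lid, 53 mm across, 59 mm high, on the worktop to the right of the shaker, toward its front. Origin: centre of its underside.
- reagent_bottle: Bystander: brown bottle with a black cap, 48 mm across, 95 mm high, on the worktop to the left of the shaker. Origin: centre of its underside.
- bench_timer: Bystander: white timer with three keys, 62 x 62 x 22 mm, on the worktop to the right of the shaker. Origin: centre of its underside.
- platform (a point): Centre of the shaker's flat aluminium platform top, 170 (x) x 206 (y) mm, 60 mm above the worktop and straight above the shaker's origin.
- block (a point): Centre of the top of the white 15-well tube block screwed on the plate: 58 (x) x 94 (y) x 22 mm, its top 30 mm above the plate's underside, centred 22 mm toward the plate's -x.
There are look-alikes about, which are no part of the job. What is shaped like the tube_plate but green is not meant.

How it is judged:
By the outcome, as a careful person would: the job done as asked, in the order asked, and still so for the second after the job is handed in, with the robot touching nothing.
It also fails if it takes over 72 s, if anything falls off the work surface, if the arm or the gripper's body presses on something with over 40 N, if the wrist force passes 120 N, or if a joint passes its speed limit or range.

ROBOT

A 6-joint arm with a two-finger parallel gripper is mounted at the origin on a cart in front of the work surface, level with it; the furniture and walls round the work are solid. World frame = base frame: x ahead of the robot, y to its left, z up, the work surface at z = 0. Lengths are in mm, angles in degrees, forces in N, time in s.
With the tool pointing down it reaches from about 350 to 850 mm from the base axis. Payload 8.1 kg.
Tool frame: the origin (TCP) lies midway between the tips of the shut fingers; the grasp point (between the pads) lies 19 mm behind it (hold_point_z is the distance from the TCP to the grasp point, in mm); z points along the fingers, y is the direction in which the jaws open and shut (so a half turn about z gives the same grasp; the last joint's range is limited). The gripper opens to 85 mm and grips with 20 to 120 N. Pads are 22 mm wide; open, the fingers measure 114 mm over their backs; the gripper's body (76 mm by 85 mm) begins 54 mm behind the grasp point. The pads swing forward as they close: fully open they stand 13 mm farther back than shut.
Start: joints at [60.31, 7.471, 85.268, -0, 87.261, -4.893], TCP at [251.628, 544.691, 231.292] pointing down, gripper open.
Joint ranges: [-169.43, 169.43], [-51.17, 129.36], [1.28, 143.12], [-76.62, 256.62], [0, 156.53], [-152.29, 152.29]. Speed limits (degrees/s): [136.94, 136.94, 159.86, 180, 180, 180].

INTERFACE

Orientations are given as [roll, pitch, yaw] about the fixed x, y, z axes, in that order (R = Rz(yaw) Ry(pitch) Rx(roll)).
In Python, from bench import sense, snapshot, camera_params, hand_in, hold_point_z gives the robot as it stands.
- The arm moves only by the tool servo_tool, never from a script. Its argument "motion" is a list of rows, each a list of 7 numbers: the finger opening in mm, from 0 to 85.4, then the shift along the tool's x, y, z in mm, then the turn, a rotation vector about the tool's x, y, z in rad. A call has 1 to 10 rows; each row shifts and turns the pose as measured when the row begins, along the tool's axes as they then stand; what a row does not reach is not made up. A row lasts 1/10 s, in which the tool goes at most 50 mm and 8.59 degrees, less where a joint would pass 70% of its speed; a pose out of reach is approached as far as the arm can. A call with a gripper value outside its range is refused whole. The fingers move at their own pace and stop on an object; "force" is the grip in N (left out, the last holds). Time passes only in rows, so rows that do not move let the fingers close. It gives the time, the measured TCP pose, the force and the opening at its end, in the units of the state.
- sense(): the state, without advancing time (a new reading comes with each control period).
- snapshot(name): name is "scene" or "top"; returns the picture (480x640x3 uint8, blue, green, red); there is no depth.
- camera_params(name): a dict with "fx", "fy", "cx", "cy" (pixels), "D" ([k1, k2, p1, p2, k3] as OpenCV has them; the pictures are not rectified), "R" (3x3) and "t" (3): a world point X has camera coordinates R X + t. Camera axes: x right, y down, z forward; pixel columns grow to the right and rows downward; lengths in mm; the calibration is good to about 2 mm. A picture is of the moment at which its call begins. camera_params takes no time and is no camera call.
- hand_in(): hands the job in, once; it reports no verdict.
The state is a dict: "time": time; "joint_pos": joint angles; "qd": joint speeds; "joint_efforts": joint torques, N m; "tool_pos": TCP position; "tcp_rot": TCP orientation; "ft_force": force on the tool from outside, world axes, zero at the start; "wrist_torque": the same for the moment, N m; "finger_gap": finger opening in mm.
Only numpy, scipy, OpenCV 4.12 (cv2) and the standard library are available. Lean on these libraries where they do the work, as an engineer would, in place of code of your own. Each camera call takes 0.05 s, during which the arm holds its last target. There are 200 camera calls.

## Working session

There is one attempt and no reset: what is moved stays moved. The work goes in short steps, Python scripts to look and compute and a tool call to move; the robot and the scene stay as the last step left them, time stands still between calls to the robot, and variables do not carry over. Pictures are saved under pics/ and viewed, about 8 in all and at most 12, crops included, and the job is handed in when it is done.

Besides the shell and the picture viewer there is one more tool, called after "Request:" by a JSON object that holds its "method" and its "body". servo_tool: Moves the arm, as the interface text tells. Its arguments: {"type":"object","properties":{"motion":{"type":"array"},"force":{"type":"number"}},"required":["motion"]}

```bash
mkdir -p pics; cat > h.py <<'E'
import numpy as np, cv2
from bench import sense, snapshot, camera_params, hand_in
def ray(n,px):
    c=camera_params(n);K=np.array([[c['fx'],0,c['cx']],[0,c['fy'],c['cy']],[0,0,1.]])
    u=cv2.undistortPoints(np.array(px,float).reshape(-1,1,2),K,np.array(c['D'],float)).reshape(-1,2)
    R=np.array(c['R']);t=np.array(c['t'])
    d=np.c_[u,np.ones(len(u))]@R
    return -R.T@t,d
def plane(n,px,z):
    o,d=ray(n,px);return o+d*((z-o[2])/d[:,2])[:,None]
def proj(n,X):
    c=camera_params(n);K=np.array([[c['fx'],0,c['cx']],[0,c['fy'],c['cy']],[0,0,1.]])
    return cv2.projectPoints(np.array(X,float).reshape(-1,1,3),cv2.Rodrigues(np.array(c['R'],float))[0],np.array(c['t'],float),K,np.array(c['D'],float))[0].reshape(-1,2)
E
python3 - <<'E'
from h import *
for n in("scene","top"):
    im=snapshot(n);cv2.imwrite(f"pics/{n}0.png",im);o,d=ray(n,[[320,240]]);print(n,o,d)
print(sense())
E
```

```text
scene [-291.26456991  720.96346499  564.71686102] [[ 0.7801118  -0.39745395 -0.48368555]]
top [357.52538846 342.61192789 933.72020416] [[ 0.17212117 -0.00110246 -0.98515849]]
{'time': 0.1, 'joint_pos': array([ 6.03089358e+01,  7.51177547e+00,  8.53241273e+01,  1.08819210e-03,
        8.72600999e+01, -4.89231556e+00]), 'qd': array([-0.01865405, -0.0369073 , -0.03337918, -0.01224701, -0.00580692,
       -0.03676088]), 'joint_efforts': array([ 5.73574562e-04, -5.70957005e+01, -5.01937008e+01, -3.37344482e-04,
        8.49535660e-03, -1.03876357e-05]), 'tool_pos': array([251.38044175, 544.25740803, 230.32852496]), 'tcp_rot': array([-1.79904440e+02, -9.27032453e-03,  1.55201191e+02]), 'ft_force': array([ 0.9380486 , -0.43577846,  0.07499602]), 'wrist_torque': array([-0.03072222,  0.02914554,  0.02977417]), 'finger_gap': 85.37108142805158}
```

View pics/scene0.png

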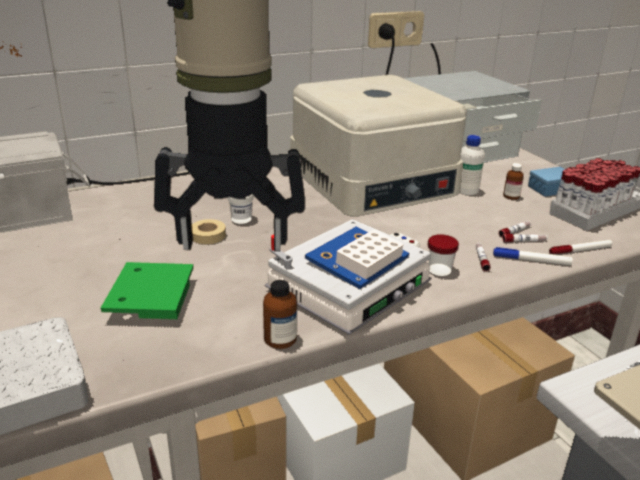

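View pics/top0.png

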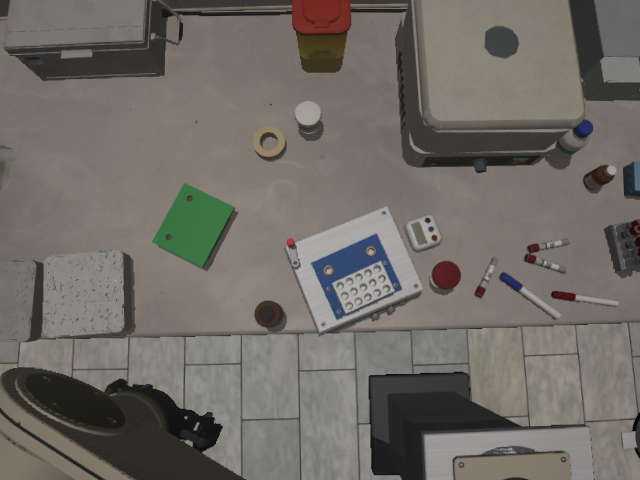

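The top view shows the blue plate at about (355,275) on the shaker. The green look-alike at (195,225) is rejected, and the white slabs at the left are not plates. The red peg is at about (290,243), the cup at (446,275), the bottle at (269,314) and the timer at (423,233).

```bash
python3 - <<'E'
from h import *
im=cv2.imread("pics/top0.png")
c=cv2.resize(im[200:340,250:475],None,fx=3.5,fy=3.5,interpolation=cv2.INTER_CUBIC);cv2.imwrite("pics/c0.png",c)
h=cv2.cvtColor(im,cv2.COLOR_BGR2HSV)
def blobs(lo,hi,box,z,a=8):
    m=cv2.inRange(h,lo,hi);k=np.zeros_like(m);x0,y0,x1,y1=box;k[y0:y1,x0:x1]=m[y0:y1,x0:x1]
    n,l,s,ce=cv2.connectedComponentsWithStats(k)
    for i in range(1,n):
        if s[i,4]>=a: print(ce[i].round(1),s[i],plane("top",[ce[i]],z).round(1))
    return k
print("red");blobs((0,120,80),(8,255,255),(270,220,470,300),90)
blobs((172,120,80),(180,255,255),(270,220,470,300),90)
print("brass");blobs((8,40,80),(35,255,255),(300,230,400,300),75,4)
print("blue");k=blobs((100,120,50),(125,255,255),(290,210,430,330),70,50)
cn=max(cv2.findContours(k,0,1)[0],key=cv2.contourArea)
r=cv2.minAreaRect(cn);b=cv2.boxPoints(r);print(r,b);print(plane("top",b,70))
print("white");k=blobs((0,0,130),(180,50,255),(280,200,430,335),60,50)
E
```

```text
red
[289.9 241.8] [287 239   7   7  40] [[503.1 394.9  90. ]]
[448.1 263.7] [445 261   7   6  12] [[456.7 116.8  90. ]]
[445.2 271.7] [444 269   4   7  11] [[442.6 122.9  90. ]]
[444.3 280.7] [438 276  12  11  31] [[426.7 125.6  90. ]]
[443.6 273.6] [434 263  22  23 276] [[439.3 126.   90. ]]
brass
[370.6 250.7] [366 246  10  10  42] [[485.6 251.3  75. ]]
[328.  269.8] [324 266   9   9  42] [[453.2 328.9  75. ]]
blue
[350.1 266.6] [ 312  235   89   83 2036] [[458.6 288.9  70. ]]
((355.8557434082031, 275.7276916503906), (60.542842864990234, 71.16780090332031), 65.0952377319336) [[310.8332  263.256  ]
 [375.38306 233.28647]
 [400.8783  288.19937]
 [336.32843 318.1689 ]]
[[466.46264604 359.18451931  70.        ]
 [518.20471033 240.64798242  70.        ]
 [417.29483331 199.4590473   70.        ]
 [367.68517333 316.41394662  70.        ]]
white
[342.6 267.1] [ 280  200  150  132 9923] [[459.2 301.8  60. ]]
[419.4 231. ] [406 215  24  34 361] [[522.2 157.9  60. ]]
[362.6 286.9] [ 332  261   63   52 1516] [[422.3 267.   60. ]]
```

View pics/c0.png

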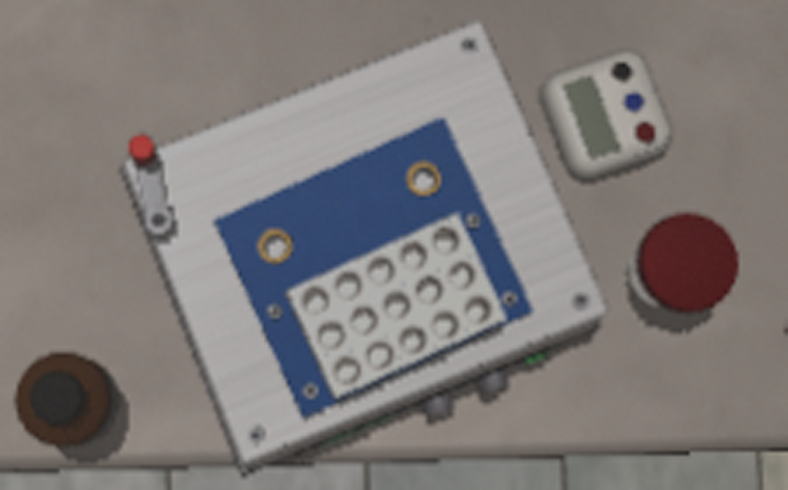

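The crop shows the blue plate with two brass rings at crop (424,180) and (275,246). Platform screws are at (469,44), (581,300) and (257,433), the pivot is at (160,218) and the red peg at (141,148).

```bash
cat >> h.py <<'E'
def shaker(scr,piv,show=True):
    """scr: px of back-right, front-right, front-left screws (z 60), piv px (z 80)"""
    S=plane("top",scr,61)[:,:2];P=plane("top",[piv],80)[0,:2]
    c=(S[0]+S[2])/2; ya=S[2]-S[1];xa=S[0]-S[1]
    yaw=np.mean([np.arctan2(ya[1],ya[0])-np.pi/2,np.arctan2(xa[1],xa[0])])
    return c,yaw,S,P
def rot(a): return np.array([[np.cos(a),-np.sin(a)],[np.sin(a),np.cos(a)]])
E
python3 - <<'E'
from h import *
f=lambda p:(np.array(p,float)+.5)/3.5-.5+[250,200]
c,yaw,S,P=shaker(f([(469,44),(581,300),(257,433)]),f((160,218)))
R=rot(yaw);L=lambda X:((X[:,:2]-c)@R).round(1)
print("c",c,"yaw",np.degrees(yaw),"S",L(S),"piv",L(P[None]),"(46,96)")
print("platform corners",L(plane("top",f([(481,22),(605,310),(243,466),(122,165)]),60)))
h=plane("top",f([(275,246),(424,180)]),76)
print("rings",L(h),np.degrees(np.arctan2(*(h[0]-h[1])[1::-1]))-90-np.degrees(yaw))
print("peg",L(plane("top",f([(141,148)]),99)))
hf=plane("top",f([(305,418),(531,312)]),68);hb=plane("top",f([(216,222),(446,119)]),78)
print("front corners",L(hf),"back",L(hb))
print("block top corners",L(plane("top",f([(288,293),(460,213),(507,322),(335,399)]),92)))
print("holes px in scene",proj("scene",np.r_[h,np.c_[S,[61]*3]]).round(0).tolist())
print("bottle/timer/cup",L(plane("top",f([(57,398)]),95)),L(plane("top",f([(610,118)]),22)),L(plane("top",f([(688,263)]),59)))
for X in [(30,42),(30,-42),(0,0)]: print(c+R@np.array(X))
im=cv2.imread("pics/scene0.png")
cv2.imwrite("pics/s0c.png",cv2.resize(im[210:330,255:445],None,fx=4,fy=4,interpolation=cv2.INTER_CUBIC))
E
```

```text
c [459.24436251 281.23002602] yaw 20.52780160980151 S [[ 73.  -90.1]
 [-73.3 -90.4]
 [-73.   90.1]] piv [[45.4 95.3]] (46,96)
platform corners [[  81.8 -101. ]
 [ -82.8 -100. ]
 [ -85.7  102.9]
 [  81.5  103.6]]
rings [[ 10.6  46.4]
 [ 13.4 -37.2]] 1.90442698126839
peg [[79.1 91.2]]
front corners [[-75.2  64.8]
 [-69.2 -62.6]] back [[ 33.1  69.7]
 [ 38.2 -59.8]]
block top corners [[-15.1  50.1]
 [-10.4 -45. ]
 [-69.4 -45.2]
 [-72.1  48.4]]
holes px in scene [[327.0, 254.0], [360.0, 235.0], [353.0, 221.0], [422.0, 250.0], [349.0, 294.0]]
bottle/timer/cup [[-20.5 174.7]] [[  12.1 -153.9]] [[ -76.9 -150.5]]
[472.61162962 331.08297147]
[502.06722428 252.41679104]
[459.24436251 281.23002602]
```

View pics/s0c.png

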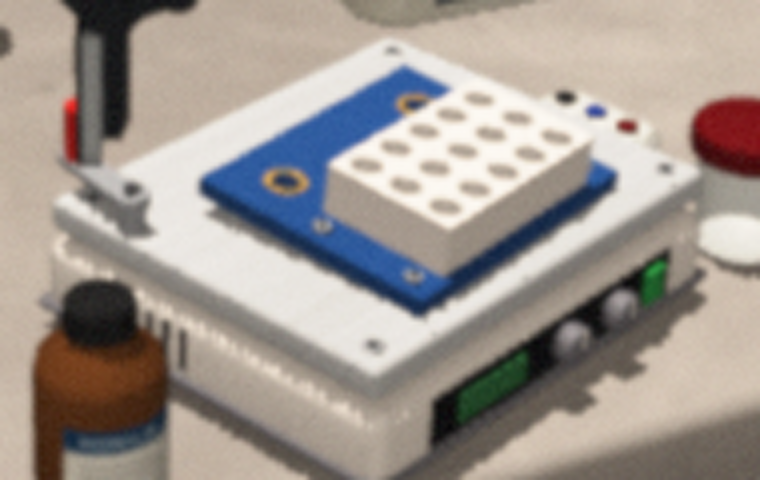

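The scene crop confirms the blue plate riding up at its rear, the arm clear of the plate and the green plate elsewhere. In the shaker frame, the plate origin is at about (-18,+3.5) with a yaw of +2°. I'll use the open fingers as a fence on the front edge, starting by turning the tool to the shaker's yaw (200.5°).

Request:
{"method": "servo_tool", "body": {"motion": [[85, 0, 0, 0, 0, 0, -0.14], [85, 0, 0, 0, 0, 0, -0.14], [85, 0, 0, 0, 0, 0, -0.14], [85, 0, 0, 0, 0, 0, -0.14], [85, 0, 0, 0, 0, 0, -0.14], [85, 0, 0, 0, 0, 0, -0.09], [85, 0, 0, 0, 0, 0, 0]]}}

```text
time: 0.8
tool_pos: [250.2, 542.1, 225.8]
tcp_rot: [-179.7, -0.4, -157.7]
ft_force: [0.4, 0.6, 0.3]
finger_gap: 84.9
```

```bash
cat >> h.py <<'E'
C=np.array([459.2,281.2]);YAW=np.radians(20.5)
from scipy.spatial.transform import Rotation as Ro
def go(x,y,z,yaw=200.5):
    s=sense();R=Ro.from_euler('xyz',s['tcp_rot'],degrees=True)
    t=np.r_[C+rot(YAW)@np.array([x,y]),z]
    loc=rot(YAW).T@(s['tool_pos'][:2]-C)
    dr=(R.inv()*Ro.from_euler('xyz',[180,0,yaw],degrees=True)).as_rotvec()
    print("t",s['time'],"local",loc.round(1),s['tool_pos'].round(1),s['tcp_rot'].round(1),"d",R.inv().apply(t-s['tool_pos']).round(1),"dr",dr.round(3),"F",s['ft_force'].round(1),"gap",s['finger_gap'])
E
python3 -c "
from h import *
go(-98,4,150)"
```

```text
t 0.8 local [-104.4  317.6] [250.2 542.1 225.8] [-179.7   -0.4 -157.7] d [   2.6 -313.2   77.7] dr [-0.006 -0.008  0.031] F [0.4 0.6 0.3] gap 84.90840160599204
```

Request:
{"method": "servo_tool", "body": {"motion": [[85, 0, -40, 0, 0, 0, 0.031], [85, 0, -45, 0, 0, 0, 0], [85, 0, -45, 0, 0, 0, 0], [85, 0, -45, 0, 0, 0, 0], [85, 0, -45, 0, 0, 0, 0], [85, 0, -45, 5, 0, 0, 0], [85, 0, -35, 20, 0, 0, 0], [85, 0, -10, 20, 0, 0, 0], [85, 0, 0, 10, 0, 0, 0], [85, 0, 0, 0, 0, 0, 0]]}}

```text
time: 1.8
tool_pos: [358.4, 239.8, 168.4]
tcp_rot: [-179.5, -0.5, -161.3]
ft_force: [0.0, -0.2, -0.6]
finger_gap: 85.1
```

```bash
python3 -c "
from h import *
go(-100,4,51)"
```

```text
t 1.8 local [-108.9   -3.4] [358.4 239.8 168.4] [-179.5   -0.5 -161.3] d [ -9.7   8.7 117.2] dr [-0.008 -0.008 -0.031] F [ 0.  -0.2 -0.6] gap 85.13448366102075
```

Request:
{"method": "servo_tool", "body": {"motion": [[85, -4, 5, 25, -0.008, -0.008, -0.03], [85, -4, 4, 25, 0, 0, 0], [85, 0, 0, 25, 0, 0, 0], [85, 0, 0, 15, 0, 0, 0], [85, 0, 0, 10, 0, 0, 0], [85, 0, 0, 5, 0, 0, 0], [85, 0, 0, 0, 0, 0, 0]]}}

```text
time: 2.5
tool_pos: [364.2, 259.5, 65.4]
tcp_rot: [179.9, 0.4, -159.4]
ft_force: [-0.8, 0.4, -1.3]
finger_gap: 84.7
```

```bash
python3 -c "
from h import *
go(-100,4,51)"
```

```text
t 2.5 local [-96.6  13. ] [364.2 259.5  65.4] [ 179.9    0.4 -159.4] d [ 3.5 -9.  14.4] dr [0.003 0.007 0.001] F [-0.8  0.4 -1.3] gap 84.73330556672155
```

Request:
{"method": "servo_tool", "body": {"motion": [[85, 2, -6, 0, 0.003, 0.007, 0], [85, 0, -2, 5, 0, 0, 0], [85, 0, 0, 4, 0, 0, 0], [85, 0, 0, 2, 0, 0, 0], [85, 0, 0, 1, 0, 0, 0]]}}

```text
time: 3.0
tool_pos: [367.5, 251.9, 55.7]
tcp_rot: [180.0, 0.2, -159.5]
ft_force: [-1.2, 0.0, 0.4]
finger_gap: 84.8
```

```bash
python3 -c "
from h import *
go(-80,4,51)
cv2.imwrite('pics/s1.png',cv2.resize(snapshot('scene')[180:330,245:445],None,fx=4,fy=4,interpolation=cv2.INTER_CUBIC))"
```

```text
t 3.0 local [-96.2   4.7] [367.5 251.9  55.7] [ 180.     0.2 -159.5] d [-16.2  -0.7   4.8] dr [0.    0.004 0.   ] F [-1.2  0.   0.4] gap 84.84767155659127
```

View pics/s1.png

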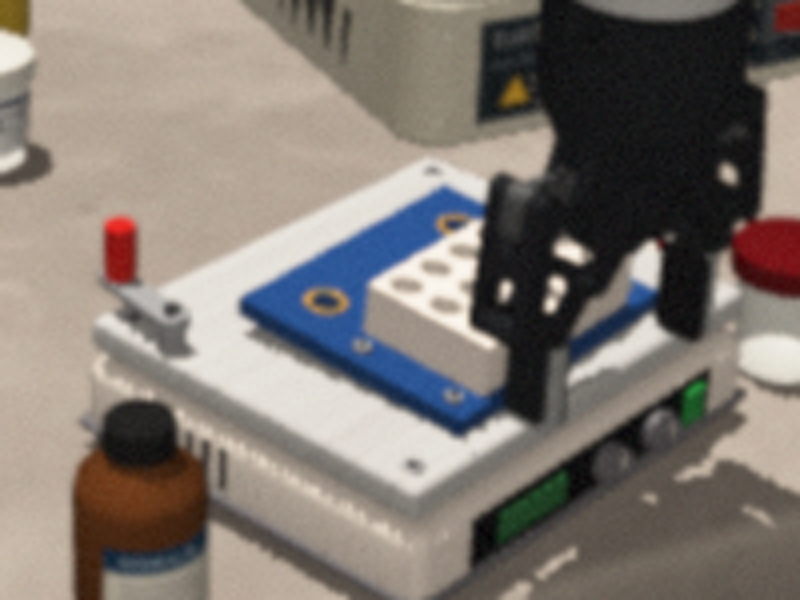

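The view shows both fingertips in front of the plate's front edge, clear of the cup, with the tips just about at plate level. Next I lower slightly and push.

Request:
{"method": "servo_tool", "body": {"motion": [[85, 0, 0, 3, 0, 0, 0], [85, 0, 0, 1.5, 0, 0, 0], [85, -4, 0, 0, 0, 0, 0], [85, -4, 0, 0, 0, 0, 0], [85, -4, 0, 0, 0, 0, 0], [85, -2, 0, 0, 0, 0, 0], [85, 0, 0, 0, 0, 0, 0]]}}

```text
time: 3.75
tool_pos: [381.2, 257.3, 50.6]
tcp_rot: [180.0, 0.2, -159.5]
ft_force: [-0.9, -0.1, 0.1]
finger_gap: 84.8
```

```bash
cat >> h.py <<'E'
def rings(zt=76,name=None):
    im=snapshot("top")
    if name: cv2.imwrite(name,cv2.resize(im[200:340,250:475],None,fx=3.5,fy=3.5,interpolation=cv2.INTER_CUBIC))
    h=cv2.cvtColor(im,cv2.COLOR_BGR2HSV)
    def bl(lo,hi,box,a):
        x0,y0,x1,y1=box;m=cv2.inRange(h,lo,hi)[y0:y1,x0:x1]
        n,l,s,ce=cv2.connectedComponentsWithStats(m,connectivity=8)
        return [(ce[i]+[x0,y0],s[i,4]) for i in range(1,n) if s[i,4]>=a]
    L=lambda p,z:(plane("top",[p],z)[:,:2]-C)@rot(YAW)
    for p,a in bl((8,40,80),(35,255,255),(300,230,400,300),15):print("ring",p.round(1),a,L(p,zt).round(1))
    for p,a in bl((0,120,80),(8,255,255),(270,220,330,300),15):print("peg",p.round(1),a,L(p,95).round(1))
E
python3 -c "
from h import *
go(-77,4,51);rings()"
```

```text
t 3.75 local [-81.4   5. ] [381.2 257.3  50.6] [ 180.     0.2 -159.5] d [-4.4 -1.  -0.4] dr [0.    0.003 0.001] F [-0.9 -0.1  0.1] gap 84.79209777978691
ring [371.6 249.2] 46 [[ 16.1 -39.8]]
ring [379.8 282.2] 1476 [[-43.9 -30.2]]
ring [328.2 267.3] 42 [[15.  44.6]]
ring [347.  292.1] 124 [[-38.3  30.5]]
ring [336.3 294.6] 78 [[-35.2  49.6]]
peg [289.9 241.8] 40 [[80.  91.1]]
```

Request:
{"method": "servo_tool", "body": {"motion": [[85, -3, 0, 0, 0, 0, 0], [85, -3, 0, 0, 0, 0, 0], [85, -2, 0, 0, 0, 0, 0], [85, 0, 0, 0, 0, 0, 0]]}}

```text
time: 4.2
tool_pos: [388.5, 260.0, 50.4]
tcp_rot: [180.0, 0.1, -159.5]
ft_force: [-0.0, -0.3, 1.5]
finger_gap: 84.8
```

```bash
python3 -c "
from h import *
go(-66,4,51);rings(name='pics/c2.png')"
```

```text
t 4.2 local [-73.6   4.9] [388.5 260.   50.4] [ 1.800e+02  1.000e-01 -1.595e+02] d [-7.6 -0.9 -0.5] dr [0.    0.001 0.001] F [-0.  -0.3  1.5] gap 84.7827115972311
ring [370.8 245.6] 45 [[ 22.6 -41.1]]
ring [378.7 277.8] 1905 [[-36.1 -31.6]]
ring [327.4 263. ] 45 [[22.8 43. ]]
ring [346.7 289. ] 180 [[-33.   28.8]]
ring [335.5 291.6] 163 [[-29.8  49. ]]
peg [289.9 241.8] 40 [[80.  91.1]]
```

View pics/c2.png

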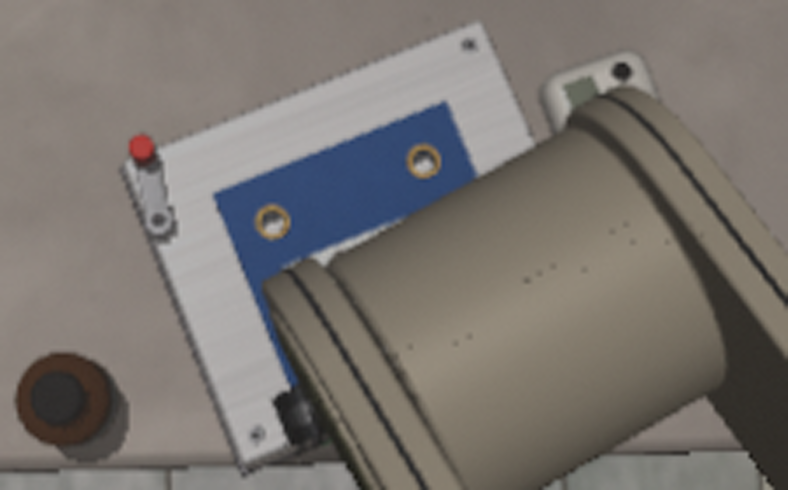

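The top view shows the plate square to the shaker, with its ring midpoint at (22.7,+1.0). It needs about 7 mm more in +x.

Request:
{"method": "servo_tool", "body": {"motion": [[85, -2, 0, 0, 0, 0, 0], [85, -2, 0, 0, 0, 0, 0], [85, -1.5, 0, 0, 0, 0, 0], [85, 0, 0, 0, 0, 0, 0]]}}

```text
time: 4.65
tool_pos: [394.4, 262.1, 50.6]
tcp_rot: [180.0, 0.1, -159.5]
ft_force: [-0.9, -0.4, 0.1]
finger_gap: 84.7
```

```bash
python3 -c "
from h import *
go(-66,4,51);rings();rings(68)"
```

```text
t 4.65 local [-67.4   4.8] [394.4 262.1  50.6] [ 1.800e+02  1.000e-01 -1.595e+02] d [-1.4 -0.8 -0.4] dr [0.    0.002 0.001] F [-0.9 -0.4  0.1] gap 84.739928821278
ring [369.  243.2] 45 [[ 27.9 -39.8]]
ring [377.9 274.4] 2249 [[-30.  -32.6]]
ring [326. 260.] 47 [[28.6 43.5]]
ring [345.8 285.4] 251 [[-26.6  27.9]]
ring [334.8 288.6] 237 [[-24.4  48. ]]
peg [289.9 241.8] 40 [[80.  91.1]]
ring [369.  243.2] 44 [[ 28.8 -41.1]]
ring [377.9 274.4] 2258 [[-29.5 -33.7]]
ring [326. 260.] 47 [[29.6 43. ]]
ring [346.1 285.9] 244 [[-27.2  27.2]]
ring [335.  288.9] 237 [[-24.6  47.5]]
peg [289.9 241.8] 40 [[80.  91.1]]
```

The ring spacing now matches z=68 (84.1 mm), so the plate appears to have dropped at about (29.2, +1). Next I back off, lift and look.

Request:
{"method": "servo_tool", "body": {"motion": [[85, 4, 0, 0, 0, 0, 0], [85, 6, 0, 0, 0, 0, 0], [85, 5, 0, -5, 0, 0, 0], [85, 0, 0, -35, 0, 0, 0], [85, 0, 0, -40, 0, 0, 0], [60, 0, 0, -40, 0, 0, 0], [30, 30, 0, -20, 0, 0, 0], [0, 40, 0, 0, 0, 0, 0], [0, 40, 0, 0, 0, 0, 0], [0, 30, 0, 0, 0, 0, 0]]}}

```text
time: 5.75
tool_pos: [243.1, 205.1, 198.1]
tcp_rot: [180.0, 0.3, -159.5]
ft_force: [-0.7, -0.8, 0.3]
finger_gap: 11.7
```

```bash
python3 -c "
from h import *
go(83,122,160);rings(68)
im=snapshot('scene');cv2.imwrite('pics/s2.png',cv2.resize(im[190:340,245:445],None,fx=4,fy=4,interpolation=cv2.INTER_CUBIC))"
```

```text
t 5.75 local [-229.1    4.4] [243.1 205.1 198.1] [ 180.     0.3 -159.5] d [-311.8  117.8   39.7] dr [ 0.     0.005 -0.001] F [-0.7 -0.8  0.3] gap 11.73619024754593
ring [369.  243.2] 44 [[ 28.8 -41.1]]
ring [326.  260.1] 46 [[29.5 43. ]]
peg [289.9 241.8] 40 [[80.  91.1]]
```

View pics/s2.png

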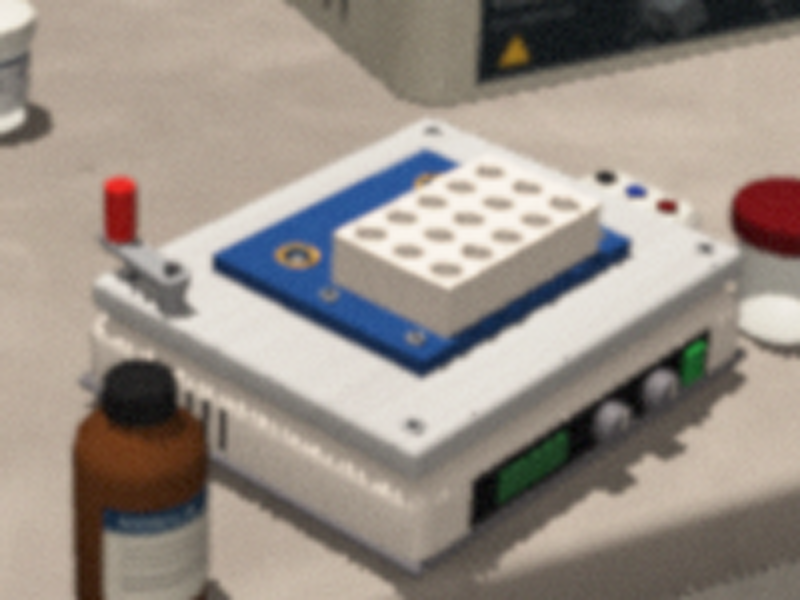

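The plate now lies flat: no gap or shadow under its rear edge, and a pin shows in the left ring at crop (298,256). I'll check the ring height by triangulation while planning the transit to the peg.

```bash
python3 -c "
from h import *
for X in [(29.5,43),(28.8,-41.1)]:
  w=C+rot(YAW)@np.array(X)
  print([proj('scene',[[*w,z]])[0].round(1) for z in (68,72,76)])
im=cv2.imread('pics/s2.png');h=cv2.cvtColor(im,cv2.COLOR_BGR2HSV)
m=cv2.inRange(h,(8,60,80),(35,255,255))[150:300,240:480]
n,l,s,ce=cv2.connectedComponentsWithStats(m)
for i in range(1,n):
  if s[i,4]>60: print(((s[i,:2]+s[i,2:4]/2+[240,150]+.0)/4+[245,190]).round(1),s[i])
"
```

```text
[array([319.9, 253. ]), array([319.9, 250.8]), array([320. , 248.6])]
[array([354.7, 235.4]), array([354.8, 233.3]), array([354.9, 231.2])]
[351.1 235.5] [177  26  15  12  85]
[319.5 254.2] [ 37  97  42  20 404]
```

Request:
{"method": "servo_tool", "body": {"motion": [[0, -30, 10, 0, 0, 0, 0], [0, -45, 10, 0, 0, 0, 0], [0, -45, 15, 0, 0, 0, 0], [0, -45, 15, 0, 0, 0, 0], [0, -45, 15, 0, 0, 0, 0], [0, -45, 15, 0, 0, 0, 0], [0, -35, 20, 0, 0, 0, 0], [0, -12, 10, 0, 0, 0, 0], [0, -5, 5, 0, 0, 0, 0], [0, 0, 0, 0, 0, 0, 0]]}}

```text
time: 6.85
tool_pos: [501.5, 430.0, 202.1]
tcp_rot: [179.9, 1.0, -159.5]
ft_force: [-0.4, -0.4, 0.2]
finger_gap: -0.2
```

```bash
python3 -c "
from h import *
go(83,120,84)"
```

```text
t 6.85 local [ 91.7 124.6] [501.5 430.  202.1] [ 179.9    1.  -159.5] d [ 10.9  -4.8 117.9] dr [0.002 0.018 0.001] F [-0.4 -0.4  0.2] gap -0.18402064766066034
```

Triangulation puts the left ring at or below z≈68 (the right one is half hidden), so the plate is seated. Now down beside the peg.

Request:
{"method": "servo_tool", "body": {"motion": [[0, 4, -2, 30, 0, 0.018, 0], [0, 2, 0, 30, 0, 0, 0], [0, 2, 0, 25, 0, 0, 0], [0, 0, 0, 15, 0, 0, 0], [0, 0, 0, 8, 0, 0, 0], [0, 0, 0, 3, 0, 0, 0], [0, 0, 0, 0, 0, 0, 0]]}}

```text
time: 7.55
tool_pos: [494.2, 423.1, 92.3]
tcp_rot: [179.8, 0.3, -159.5]
ft_force: [-0.2, 0.1, -0.3]
finger_gap: 0.2
```

```bash
python3 -c "
from h import *
go(82,87,86)"
```

```text
t 7.55 local [ 82.5 120.7] [494.2 423.1  92.3] [ 179.8    0.3 -159.5] d [  0.6 -33.7   6.2] dr [0.003 0.005 0.   ] F [-0.2  0.1 -0.3] gap 0.24226133329573285
```

Request:
{"method": "servo_tool", "body": {"motion": [[0, 0, 0, 5, 0, 0, 0], [0, 0, 0, 1, 0, 0, 0], [0, 0, -6, 0, 0, 0, 0], [0, 0, -6, 0, 0, 0, 0], [0, 1, -5, 0, 0, 0, 0], [0, 1, -5, 0, 0, 0, 0], [0, 1, -5, 0, 0, 0, 0], [0, 1, -4, 0, 0, 0, 0], [0, 0, -2, 0, 0, 0, 0], [0, 0, 0, 0, 0, 0, 0]]}}

```text
time: 8.55
tool_pos: [505.6, 390.1, 91.0]
tcp_rot: [179.7, 0.7, -159.5]
ft_force: [0.5, 0.5, -0.7]
finger_gap: -0.0
```

```bash
python3 -c "
from h import *
go(92,87,86);rings(68,'pics/c3.png')"
```

```text
t 8.55 local [81.6 85.8] [505.6 390.1  91. ] [ 179.7    0.7 -159.5] d [-10.3   1.2   5.1] dr [0.006 0.013 0.   ] F [ 0.5  0.5 -0.7] gap -0.03862705249237989
ring [394.6 235.5] 125 [[ 24.4 -90. ]]
ring [367.5 244.5] 26 [[ 27.7 -37.5]]
```

View pics/c3.png

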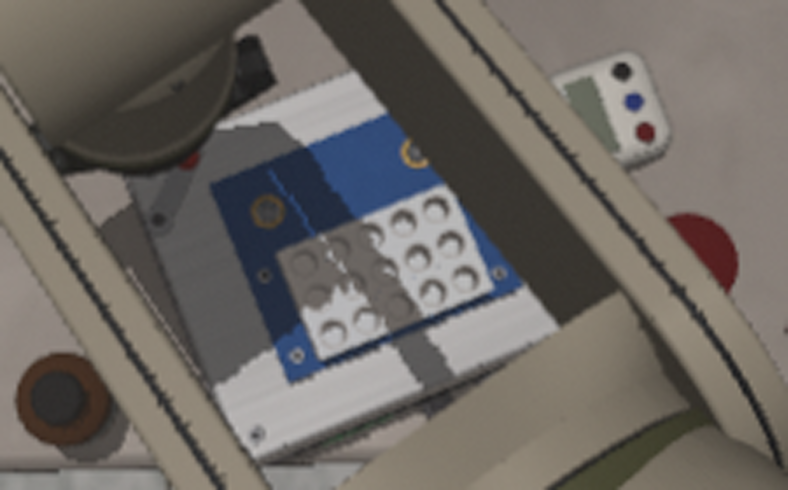

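The arm has swung part-way, with the peg at crop (190,160) beside the gripper. Next I go round to its +x side and push in -x.

Request:
{"method": "servo_tool", "body": {"motion": [[0, -1, 3, 0, 0.006, 0.013, 0], [0, -8, 0, 2, 0, 0, 0], [0, -8, 0, 2, 0, 0, 0], [0, 0, -10, 2, 0, 0, 0], [0, 0, -10, 2, 0, 0, 0], [0, 0, -6, 1, 0, 0, 0], [0, 0, 0, 0.5, 0, 0, 0]]}}

```text
time: 9.3
tool_pos: [531.7, 372.6, 79.5]
tcp_rot: [-179.9, -0.2, -159.5]
ft_force: [-0.3, -0.2, 0.1]
finger_gap: 0.2
```

```bash
python3 -c "
from h import *
go(63,63,86)"
```

```text
t 9.3 local [99.9 60.3] [531.7 372.6  79.5] [-179.9   -0.2 -159.5] d [36.9  2.7 -6.3] dr [-0.002 -0.003  0.001] F [-0.3 -0.2  0.1] gap 0.1552008739384306
```

Request:
{"method": "servo_tool", "body": {"motion": [[0, 0, 1, -6, 0, 0, 0], [0, 6, 1, 0, 0, 0, 0], [0, 6, 0, 0, 0, 0, 0], [0, 6, 0, 0, 0, 0, 0], [0, 5, 0, 0, 0, 0, 0], [0, 5, 0, 0, 0, 0, 0], [0, 4, 0, 0, 0, 0, 0], [0, 2, 0, 0, 0, 0, 0]]}}

```text
time: 10.1
tool_pos: [506.3, 355.1, 87.9]
tcp_rot: [-179.0, 0.8, -159.6]
ft_force: [3.9, -2.1, -2.9]
finger_gap: -0.0
```

```bash
python3 -c "
from h import *
go(63,63,86)"
```

```text
t 10.1 local [70.  52.7] [506.3 355.1  87.9] [-179.     0.8 -159.6] d [ 7.  10.3  1.7] dr [-0.017  0.014 -0.002] F [ 3.9 -2.1 -2.9] gap -0.0069741539322367724
```

Request:
{"method": "servo_tool", "body": {"motion": [[0, 2, 2, 0, -0.01, 0.014, 0], [0, 3, 2, 0, 0, 0, 0], [0, 3, 2, 0, 0, 0, 0], [0, 2, 1, 0, 0, 0, 0]]}}

```text
time: 10.5
tool_pos: [498.8, 349.8, 87.8]
tcp_rot: [-178.8, 0.3, -159.7]
ft_force: [4.2, -4.0, -1.3]
finger_gap: -0.1
```

```bash
python3 -c "
from h import *
go(63,63,86)
cv2.imwrite('pics/s3.png',cv2.resize(snapshot('scene')[170:320,245:445],None,fx=4,fy=4,interpolation=cv2.INTER_CUBIC))"
```

```text
t 10.5 local [61.1 50.4] [498.8 349.8  87.8] [-178.8    0.3 -159.7] d [-1.8 12.7  1.5] dr [-0.021  0.005 -0.004] F [ 4.2 -4.  -1.3] gap -0.14411098447852705
```

View pics/s3.png

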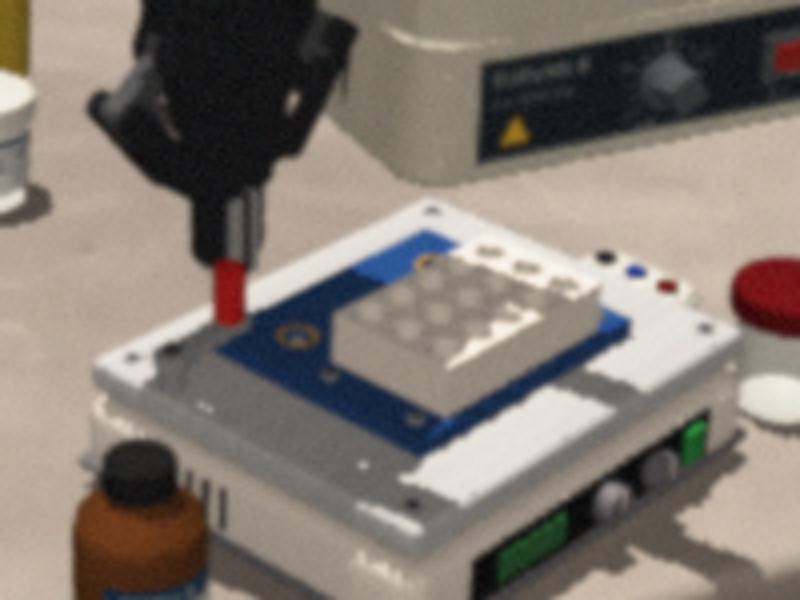

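The fist has slid off toward the plate side of the peg (crop (232,295)), and the arm is not fully in. I'll back off and measure.

Request:
{"method": "servo_tool", "body": {"motion": [[0, -8, 0, 0, -0.02, 0, 0], [0, -10, 3, 0, 0, 0, 0], [0, -10, 5, 0, 0, 0, 0], [0, -5, 5, 0, 0, 0, 0], [0, 0, 0, 0, 0, 0, 0]]}}

```text
time: 11.05
tool_pos: [525.2, 375.3, 88.5]
tcp_rot: [180.0, 0.3, -159.7]
ft_force: [-0.7, 0.9, 0.9]
finger_gap: 0.2
```

```bash
python3 -c "
from h import *
go(85,72,86)
im=snapshot('scene');h=cv2.cvtColor(im,cv2.COLOR_BGR2HSV)
m=cv2.inRange(h,(0,130,70),(8,255,255))|cv2.inRange(h,(172,130,70),(180,255,255));m[:, :265]=0;m[:,360:]=0;m[:200]=0;m[290:]=0
n,l,s,ce=cv2.connectedComponentsWithStats(m)
for i in range(1,n):
  if s[i,4]>15: print(ce[i],s[i],((plane('scene',[ce[i]],87.5)[:,:2]-C)@rot(YAW)))
for th in (.8,1,1.2,1.4,1.57):
  p=C+rot(YAW)@np.array([46+35*np.cos(th),96-35*np.sin(th)]);print(th,proj('scene',[[*p,87.5]]))
"
```

```text
t 11.05 local [94.8 65.1] [525.2 375.3  88.5] [ 180.     0.3 -159.7] d [9.8 6.9 2.5] dr [ 0.     0.006 -0.003] F [-0.7  0.9  0.9] gap 0.1978269009685464
[301.6173913  243.08695652] [298 235   8  17 115] [[47.9878748  65.68242634]]
0.8 [[289.20904885 239.27120664]]
1 [[293.60731404 239.53666418]]
1.2 [[297.82053055 240.2201612 ]]
1.4 [[301.69447171 241.29889021]]
1.57 [[304.61184828 242.49984271]]
```

Request:
{"method": "servo_tool", "body": {"motion": [[0, 6, 0, 1, 0, 0.006, 0], [0, 6, 0, 1, 0, 0, 0], [0, 5, 0, 0, 0, 0, 0], [0, 5, 0, 0, 0, 0, 0], [0, 4, 0, 0, 0, 0, 0], [0, 3, 0, 0, 0, 0, 0], [0, 2, 0, 0, 0, 0, 0], [0, 2, 0, 0, 0, 0, 0]]}}

```text
time: 11.9
tool_pos: [493.8, 363.3, 86.8]
tcp_rot: [180.0, 0.4, -159.7]
ft_force: [13.5, 6.1, -11.2]
finger_gap: -0.2
```

```bash
cat > peg.py <<'E'
from h import *
go(60,65,86)
im=snapshot('scene');h=cv2.cvtColor(im,cv2.COLOR_BGR2HSV)
m=cv2.inRange(h,(0,130,70),(8,255,255))|cv2.inRange(h,(172,130,70),(180,255,255));m[:, :265]=0;m[:,360:]=0;m[:200]=0;m[290:]=0
n,l,s,ce=cv2.connectedComponentsWithStats(m)
for i in range(1,n):
  if s[i,4]>15: print(ce[i],s[i],((plane('scene',[ce[i]],87.5)[:,:2]-C)@rot(YAW)))
E
python3 peg.py
```

```text
t 11.9 local [61.2 64.8] [493.8 363.3  86.8] [ 180.     0.4 -159.7] d [1.2 0.2 0.8] dr [ 0.     0.008 -0.003] F [ 13.5   6.1 -11.2] gap -0.20218569756929577
[303.47706422 243.31192661] [300 236   8  16 109] [[45.44716403 64.12146306]]
```

About 15 N opposes the push in +x, so it is probably at the stop. One more small push to confirm.

Request:
{"method": "servo_tool", "body": {"motion": [[0, 2, 0, 0, 0, 0, 0], [0, 2, 0, 0, 0, 0, 0]]}}

```text
time: 12.15
tool_pos: [493.9, 363.5, 87.4]
tcp_rot: [179.9, 1.0, -159.7]
ft_force: [10.9, 4.4, -7.8]
finger_gap: -0.2
```

```bash
python3 peg.py
```

```text
t 12.15 local [61.4 65. ] [493.9 363.5  87.4] [ 179.9    1.  -159.7] d [1.4 0.  1.4] dr [ 0.002  0.018 -0.004] F [10.9  4.4 -7.8] gap -0.22111161201646196
[303.47663551 243.25233645] [300 236   8  16 107] [[45.5812822  63.98622461]]
```

Request:
{"method": "servo_tool", "body": {"motion": [[0, -6, 0, 0, 0, 0, 0], [0, -10, 0, 0, 0, 0, 0], [0, -10, 0, -5, 0, 0, 0], [0, 0, 0, -40, 0, 0, 0], [0, 0, 0, -40, 0, 0, 0], [0, 0, 30, -40, 0, 0, 0], [0, 0, 45, 0, 0, 0, 0], [0, 0, 45, 0, 0, 0, 0], [0, 0, 45, 0, 0, 0, 0], [0, 0, 45, 0, 0, 0, 0]]}}

```text
time: 13.2
tool_pos: [449.0, 570.6, 219.7]
tcp_rot: [179.8, 0.9, -160.4]
ft_force: [0.9, 0.2, -0.1]
finger_gap: 0.1
```

Request:
{"method": "servo_tool", "body": {"motion": [[0, 20, 45, 0, 0, 0, 0], [0, 40, 20, 0, 0, 0, 0], [0, 40, 0, 0, 0, 0, 0], [0, 40, 0, 0, 0, 0, 0], [0, 40, 0, 0, 0, 0, 0], [0, 20, 0, 0, 0, 0, 0], [0, 0, 0, 0, 0, 0, 0], [0, 0, 0, 0, 0, 0, 0]]}}

```text
time: 14.0
tool_pos: [227.9, 570.7, 212.4]
tcp_rot: [179.9, 0.6, -159.9]
ft_force: [0.4, 0.0, 0.0]
finger_gap: -0.3
```

```bash
python3 peg.py; python3 -c "
from h import *
rings(68,'pics/c4.png')
cv2.imwrite('pics/s4.png',cv2.resize(snapshot('scene')[190:340,245:445],None,fx=4,fy=4,interpolation=cv2.INTER_CUBIC))"
```

```text
t 14.0 local [-115.3  352.2] [227.9 570.7 212.4] [ 179.9    0.6 -159.9] d [-176.2 -286.   127.8] dr [ 0.001  0.01  -0.007] F [0.4 0.  0. ] gap -0.31955814684553563
[303.37864078 242.88349515] [300 236   8  16 103] [[46.51690563 63.25449617]]
ring [369.  243.2] 44 [[ 28.8 -41.1]]
ring [326.  260.1] 46 [[29.5 43. ]]
peg [312.7 253.9] 37 [[45.1 62. ]]
```

View pics/c4.png

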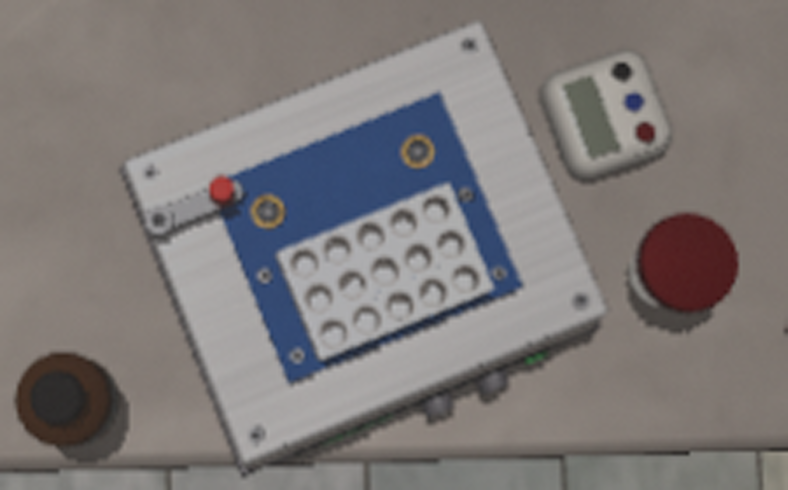

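View pics/s4.png

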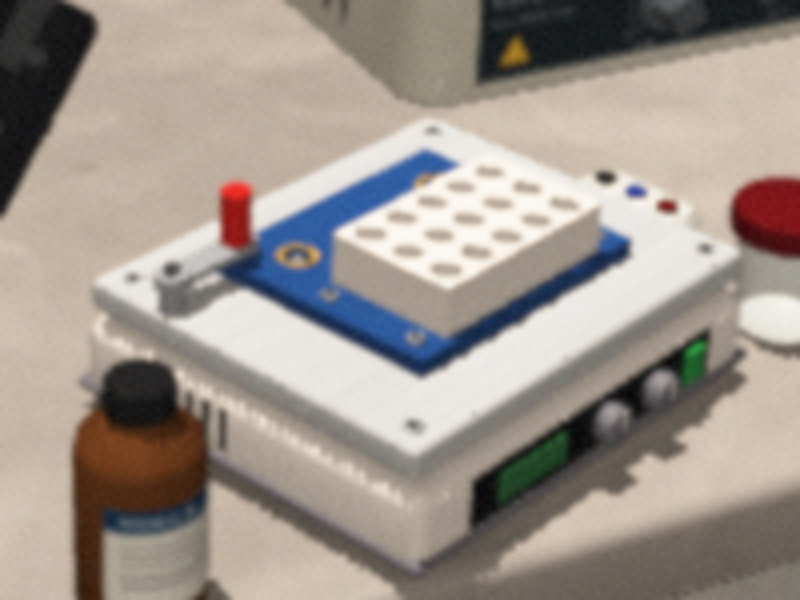

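In the top view both pins show centred in their brass rings, at crop (417,151) and (267,211). The peg is at local (45,62) against an expected (46,61), so the arm is fully in. The bystanders have not moved.

```bash
python3 -c "
from bench import hand_in
hand_in()"
```

```text
the job is handed in; nothing more can be done
```

The blue plate is seated on both pins and the retainer arm is swung fully in over it. I handed the job in at about 14 s of the 72 s allowed.

- **Plate:** I pushed its front edge with the open fingers, which squared it up and slid it back until it dropped over the pins. It was never gripped. Both pins show centred in their brass rings. The rings measure (29.5, 43.0) and (28.8, -41.1) mm against the nominal (30, ±42), and the left ring's height matches a plate lying flat. The right ring is half hidden in the scene camera, so I could not check its height that way.
- **Retainer:** I pushed the peg round with the shut fingers. On the first -x push they slid off the peg at about 1.4 rad, so I backed off and pushed again until it stopped against 12–15 N. The peg now measures (45, 62) mm against the expected (46, 61).
- **Bystanders:** The cup, bottle and timer stand where they were in the pictures. The arm was clear of everything at hand-in.

The two cameras disagree on the peg by about 1–2 mm, which is within the calibration accuracy.

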